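Clamp the chew bone in the chew clamp to the set force

TASK

Slide one end of the chew bone into the chew clamp, lying flat on the clamp's lower jaw, gently in until it meets the back stop. Then screw the clamp down on it with the T-grip until the brass force tab pops out of its block to the first step, stop there (a tab out to its second step means over-tightened) and let go. Leave the other things on the bench where they are.

Things in the scene. Friction and masses are not known exactly. Their poses are not given: they have to be found in the camera images.
- chew: Hard silicone chew bone, off-white, 180 long (its x), lying flat. 30 thick throughout. Straight shaft 26 wide between x = -60 and +60, a two-lobed knuckle 49 wide at each end. Both ends alike. About 190 g. Origin: centre of the underside.
- clamp: Chew clamp bolted to the bench: grey C-frame on a base plate (x -95 to +75, y -50 to +50, 8 high). Origin on the bench under the vertical screw axis; the throat opens to -x, the spine stands at x 32 to 72. The upper arm, 100 to 134 above the bench, reaches forward to x = -24, with a boss of radius 20 round the screw. Spring housing under the jaw: x -88 to +27, y -37 to +37, 34 high.
- jaw_front (a point): Middle of the front edge of the sprung lower jaw, on its top, 50 above the bench unloaded; axes as the clamp's. The jaw is a steel bed from clamp x = -84 (here) to +24; 8 high lips along both sides leave a channel 54 wide along x, open at the front. Between x = -84 and -25 it is open from above. It sinks by up to 8 as the clamp is tightened (preload 20 N, then 4.5 N per mm).
- backstop: Black rubber plate, 60 wide, at the inner end of the throat. Its face lies at clamp x = +26, 40 to 82 above the bench; the chew's end is to meet it, gently (more than 35 N is too hard). Its origin and axes are the clamp's.
- home (a point): Where the chew's origin lies when the chew is home: clamp x = -64, y = 0, 50 above the bench (top of the unloaded jaw). Axes as the clamp's. The chew then lies along the clamp's x with either end on the back stop; its middle rests on the jaw, its outer 70 stick out beyond the jaw's front edge.
- spindle: The screw spindle with its pressure foot, a steel disc 30 across that does not turn. Origin: centre of the foot's underside, on the screw axis, 84 to 86 above the bench at the start (the chew's top is then at 80). It goes down as the T-grip is turned clockwise.
- tgrip (a joint): Turn of the T-grip in rad; grows as it is turned clockwise seen from above (tightening), which lowers spindle and T-grip by 16 mm a turn (2.55 mm per rad). Starts between 0 and 0.65; stops at 0 (open) and 5.8. It stays where it is left. Turning takes about 0.15 N m free, rising to about 0.25 N m under load.
- tgrip_bar (a point): Centre of the T-grip's bar, on the screw axis, 178 above the bench at joint value 0. The black bar is 70 long (this point's x), 14 thick (y) and 22 high (11 above and below), with a hub 24 wide and 10 high beneath it. It turns and sinks with the screw. The arm's boss below it ends 134 above the bench.
- tab (a joint): How far the sprung brass force tab stands out, in m: 0 held in, about 0.010 first step (snaps out at the set force), about 0.020 second step (over-tightened). The force at which it pops is set differently each time and is not known beforehand; the second step follows when the jaw has sunk about 1.5 mm more, about a tenth of a turn on.
- tab_mouth (a point): Middle of the slot from which the tab comes out, towards the clamp's -y, horizontally: clamp x = -50, y = -47, about 24 above the bench, in the face of a small aluminium block on the housing's side. The brass tab is 24 wide and 6 thick; held in, it is nearly flush with the block. Axes as the clamp's.
- bowl: Bystander: steel food bowl, 150 across, 50 high, origin centre of underside.
- comb: Bystander: blue plastic grooming comb, 150 x 38 x 7, lying flat, origin centre of underside.
- jar: Bystander: empty glass treat jar with a steel lid, 90 across, 120 high, origin centre of underside.
- latch: Bystander: grey plastic pet-carrier latch, about 90 x 32 x 24, lying flat, origin centre of its plate's underside.
- toy_ring: Bystander: black rubber toy ring, 84 across, 22 high, origin centre of underside.
- scoop: Bystander: steel spoon-shaped food scoop lying flat, origin centre of underside.
- brush: Bystander: wooden-handled brush lying flat, origin centre of underside.
There are look-alikes about, which are no part of the job. What is meant by the chew is not purple, and is the smaller of those in its own colour.

How it is judged:
By the outcome, as a careful person would: the job done as asked, in the order asked, and still so for the second after the job is handed in, with the robot touching nothing.
It also fails if it takes over 72 s, if anything falls off the work surface, if the arm or the gripper's body presses on something with over 40 N, if the wrist force passes 120 N, or if a joint passes its speed limit or range.

ROBOT

A 6-joint arm with a two-finger parallel gripper is mounted at the origin on the work surface. World frame = base frame: x ahead of the robot, y to its left, z up, the work surface at z = 0. Lengths are in m, angles in rad, forces in N, time in s.
With the tool pointing down it reaches from about 0.375 to 0.9 m from the base axis. Payload 3.1 kg.
Tool frame: the origin (TCP) lies between the finger pads; the fingertips stand 8 mm ahead of it and the grasp point (between the pads) lies 11 mm behind it; z points along the fingers, y is the line along which they close (so a half turn about z gives the same grasp; the last joint's range is limited). The gripper opens to 87 mm and grips with 3 to 60 N. Pads are 19 mm wide; open, the fingers measure 117 mm over their backs; the gripper's body (75 mm by 190 mm) begins 51 mm behind the grasp point.
Start: joints at [1.153, 0.527, 1.433, -0, 1.181, -0.178], TCP at [0.148, 0.607, 0.205] pointing down, gripper open.
Joint ranges: [-3.08, 3.08], [-0.75, 2.2], [0.22, 2.44], [-1.43, 4.57], [0, 2.65], [-2.85, 2.85]. Speed limits (rad/s): [2.79, 2.79, 3.14, 3.14, 3.14, 3.14].

INTERFACE

Orientations are given as a unit quaternion [x, y, z, w].
In Python, from rig import robot, vision, job gives the robot as it stands.
- The arm moves only by the shell command python3 -m handwheel 'ROWS' [OPENING] [FORCE]. ROWS is JSON, a list of rows, each a list of 4 numbers: the shift along the tool's x, y, z as a fraction of full scale, then the turn about the tool's z as a fraction of full scale. A call has 1 to 20 rows; each row is the pose to reach, as a shift and turn from the pose commanded when the call began, along the tool's axes at that moment, turning the shorter way round; what a row does not reach only later rows make up. Full scale, the value 1, is 300 mm for a shift and 2 pi rad for a turn. A row lasts 1/12 s, in which the tool goes at most 41.7 mm and 7.16 degrees, less where a joint would pass 70% of its speed; a pose out of reach is approached as far as the arm can. A call with a number of a shift or a turn outside -1 to 1 is refused whole. A call with a gripper value outside its range is refused whole. OPENING is the opening in per cent of the stroke, from 0 (shut) to 100 (fully open), set as the call begins (- or left out, the last holds). The fingers move at their own pace and stop on an object; FORCE is the grip in N (left out, the last holds). Time passes only in rows, so rows that repeat a pose let the fingers close. It gives the time, the measured TCP pose, the force, the opening and the grip force at its end, in the units of the state.
- robot.get_obs(): the state, without advancing time (a new reading comes with each control period).
- vision.camera(name): name is "scene" or "top" or "wrist"; returns a dict with "frame" (420x560x3 uint8, red, green, blue), "K" (3x3 intrinsics, pixels), "k1" (the pictures are not rectified: a ray, as slopes to the right and down, at radius r is drawn at 1 + k1 r^2 times it, then the intrinsics apply), "cam_to_world" (4x4, takes a point from camera to world coordinates); the wrist camera has in their place "hand_eye" (4x4, takes a point from camera to tool coordinates, whose origin is the TCP and whose axes are the flange's). Camera axes: x right, y down, z forward; pixel columns grow to the right and rows downward; lengths in m; the calibration is good to about 2 mm. A picture is of the moment at which its call begins: read the wrist's pose just before it. There is no depth.
- job.hand_in(): hands the job in; it is judged then, once.
Trained networks look in the newest picture that a camera, given by its name, has taken for a name from the list of things; names that differ only in an ending like _2 or _b are one class to them, and where a whole thing is asked for, a point or a joint stands for the part that bears it (a point fixed in the world has none). Each returns a list of dicts, best first, with "conf" (0 to 1); they miss things now and then, are a little off and sometimes report something else, mostly with a low value. They report only what shows in the picture. A call takes as long as a camera call. They do not tell look-alikes from the thing itself.
- vision.look_for(camera, label): "point" ([row, column] in pixels, amid what is visible of it).
- vision.outline_of(camera, label): "mask" (420x560 bool, what is visible of it) and "point" ([row, column] in pixels, amid what is visible of it).
The state is a dict: "time": time; "q": joint angles; "joint_velocities": joint speeds; "joint_torque": joint torques, N m; "position": TCP position; "tool_rot": TCP orientation; "ft_force": force on the tool from outside, world axes, zero at the start; "moment": the same for the moment, N m; "grip_width": finger opening in m; "grip_force": force on a finger pad.
Only numpy, scipy, OpenCV 4.12 (cv2) and the standard library are available. Lean on these libraries where they do the work, as an engineer would, in place of code of your own. Each camera call takes 0.05 s, during which the arm holds its last target. There are 200 camera calls.

## Working session

There is one attempt and no reset: what is moved stays moved. The work goes in short steps, Python scripts to look and compute and a shell command to move; the robot and the scene stay as the last step left them, time stands still between calls to the robot, and variables do not carry over. Pictures are saved under pics/ and viewed, at most 10 in all, crops included, and the job is handed in when it is done.

```bash
ls; mkdir -p pics; cat > h.py <<'E'
import numpy as np, cv2
from rig import robot, vision, job
from scipy.spatial.transform import Rotation as R
def T(c,o=None):
    if 'cam_to_world' in c: return np.array(c['cam_to_world'])
    M=np.eye(4);M[:3,:3]=R.from_quat(o['tool_rot']).as_matrix();M[:3,3]=o['position'];return M@np.array(c['hand_eye'])
def ray(c,rc,o=None):
    rc=np.atleast_2d(rc).astype(float)
    K=np.array(c['K']);k=c['k1']
    p=cv2.undistortPoints(rc[:,::-1].reshape(-1,1,2),K,np.array([k,0,0,0.])).reshape(-1,2)
    M=T(c,o);d=np.c_[p,np.ones(len(p))]@M[:3,:3].T
    return M[:3,3],d
def onz(c,rc,z,o=None):
    a,d=ray(c,rc,o); return a+d*((z-a[2])/d[:,2])[:,None]
def proj(c,P,o=None):
    M=np.linalg.inv(T(c,o));P=np.atleast_2d(P)@M[:3,:3].T+M[:3,3]
    q,_=cv2.projectPoints(P.reshape(-1,1,3),np.zeros(3),np.zeros(3),np.array(c['K']),np.array([c['k1'],0,0,0.]))
    return q.reshape(-1,2)[:,::-1]
def save(n,f): cv2.imwrite('pics/'+n,np.ascontiguousarray(f[...,::-1]))
E
python3 - <<'E'
from h import *
np.set_printoptions(precision=3,suppress=True)
f=[]
for n in('top','scene'):
    c=vision.camera(n);f.append(c['frame']);print(n,T(c)[:3,3],c['K'][0],c['k1'])
    for l in('chew','clamp','jaw_front','tgrip_bar','tab_mouth','backstop','spindle','bowl','comb','jar','latch','toy_ring','scoop','brush'):
        r=vision.look_for(n,l); print(l,[(np.round(x['point']),round(x['conf'],2), onz(c,x['point'],{'chew':.015,'tgrip_bar':.185}.get(l,.03))[0][:2]) for x in r if x['conf']>.3])
save('top.png',f[0]);save('scene.png',f[1])
print(robot.get_obs())
E
```

```text
pics
top [0.235 0.011 1.358] [461.147   0.    280.586] -0.016555284444629947
chew [(array([218., 344.]), 0.66, array([ 0.515, -0.212])), (array([309., 219.]), 0.63, array([0.303, 0.187])), (array([309., 367.]), 0.59, array([ 0.243, -0.232]))]
clamp [(array([197., 235.]), 0.65, array([0.623, 0.101]))]
jaw_front [(array([202., 242.]), 0.66, array([0.604, 0.083]))]
tgrip_bar [(array([174., 229.]), 0.73, array([0.643, 0.098])), (array([198., 234.]), 0.66, array([0.575, 0.092]))]
tab_mouth [(array([195., 238.]), 0.56, array([0.629, 0.092]))]
backstop []
spindle [(array([178., 231.]), 0.51, array([0.685, 0.107]))]
bowl [(array([142., 360.]), 0.67, array([ 0.741, -0.3  ]))]
comb [(array([149., 290.]), 0.71, array([ 0.749, -0.083]))]
jar [(array([184., 154.]), 0.83, array([0.698, 0.337]))]
latch [(array([266., 289.]), 0.82, array([ 0.394, -0.027]))]
toy_ring [(array([245., 173.]), 0.8, array([0.504, 0.297]))]
scoop [(array([210., 422.]), 0.67, array([ 0.504, -0.444]))]
brush [(array([220., 109.]), 0.7, array([0.605, 0.48 ])), (array([180., 230.]), 0.7, array([0.677, 0.108])), (array([199., 4
[... 835 characters left out ...]
ch []
toy_ring [(array([214., 352.]), 0.57, array([0.479, 0.29 ]))]
scoop [(array([255., 145.]), 0.6, array([ 0.509, -0.448]))]
brush [(array([230., 422.]), 0.71, array([0.628, 0.493])), (array([218., 316.]), 0.45, array([0.47 , 0.155]))]
{'time': 1.5, 'q': array([ 1.153,  0.527,  1.433, -0.   ,  1.181, -0.179]), 'joint_velocities': array([ 0.   ,  0.   , -0.   ,  0.   , -0.   , -0.001]), 'joint_torque': array([  0.   , -44.001, -17.698,   0.063,   0.051,   0.   ]), 'position': array([0.148, 0.607, 0.205]), 'tool_rot': array([0.119, 0.993, 0.   , 0.   ]), 'ft_force': array([-0.147,  0.105,  0.514]), 'moment': array([0.019, 0.014, 0.001]), 'grip_force': 0.0, 'grip_width': 0.08710127739263909}
```

```bash
python3 -c "
import cv2
f=cv2.imread('pics/top.png')[110:350,90:450];cv2.imwrite('pics/a.png',cv2.resize(f,(800,533),interpolation=cv2.INTER_CUBIC))
f=cv2.imread('pics/scene.png')[150:330,130:400];cv2.imwrite('pics/b.png',cv2.resize(f,(800,533),interpolation=cv2.INTER_CUBIC))"
```

```text
(no output)
```

View pics/a.png

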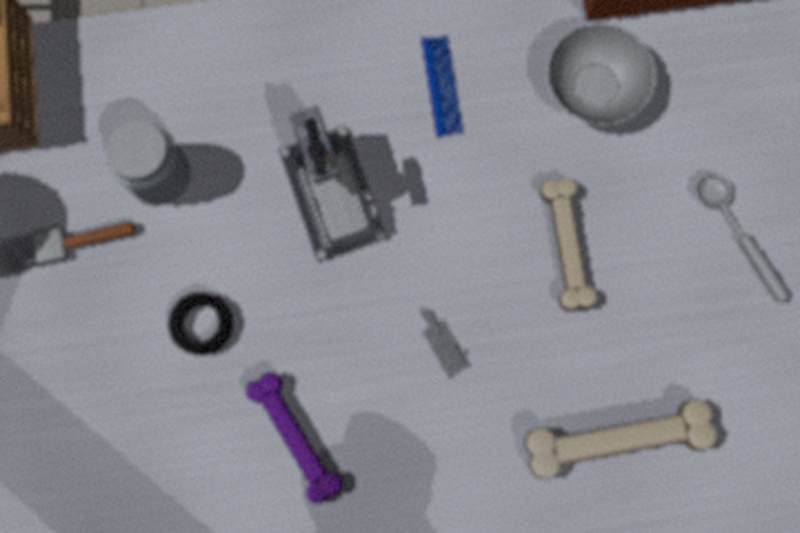

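View pics/b.png

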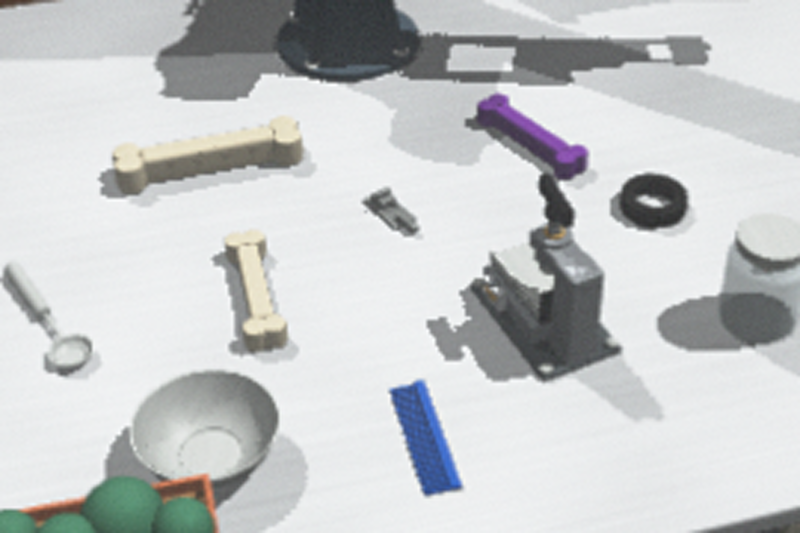

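The off-white candidates in the top view are the small bone at (218,344) and the large bone at (309,367). The purple one is at (309,219). The small off-white bone fits, being off-white and the smaller of that colour. I'll confirm it in a wrist crop and look at the clamp on the way.

```bash
cat >> h.py <<'E'
np.set_printoptions(precision=4,suppress=True)
def yaw(o): 
    m=R.from_quat(o['tool_rot']).as_matrix();return np.arctan2(m[1,0],m[0,0])
def go(p,yw=None):
    o=robot.get_obs();m=R.from_quat(o['tool_rot']).as_matrix()
    s=m.T@(np.array(p)-o['position'])/.3
    t=0 if yw is None else -((yw-yaw(o)+np.pi)%(2*np.pi)-np.pi)/2/np.pi
    print('GO',s,t,'q',o['q'],'yaw',yaw(o)); return s
E
python3 - <<'E'
from h import *
c=vision.camera('wrist');print(c['hand_eye'],c['K'])
c=vision.camera('top')
for r in vision.outline_of('top','chew'):
    p=onz(c,np.argwhere(r['mask']),.02)[:,:2];m=p.mean(0);u,s,v=np.linalg.svd(p-m,full_matrices=False)
    print(r['conf'],r['point'],m,np.ptp((p-m)@v.T,axis=0),np.degrees(np.arctan2(v[0,1],v[0,0])))
go([.48,.1,.33],3.3)
E
```

```text
[[-0.0011 -0.9688 -0.248   0.068 ]
 [ 1.     -0.0012  0.0002  0.0001]
 [-0.0005 -0.248   0.9688 -0.1794]
 [ 0.      0.      0.      1.    ]] [[293.5045   0.     282.6866]
 [  0.     293.5045 208.7198]
 [  0.       0.       1.    ]]
0.79 [307.6, 369.8] [ 0.2487 -0.237 ] [0.243  0.0634] 91.65177610441414
0.71 [308.7, 221.2] [0.3083 0.1776] [0.1813 0.05  ] -155.96036654131646
0.64 [215.4, 343.4] [ 0.5106 -0.2142] [0.1822 0.0504] 179.9502931396367
GO [-1.4759 -1.3809 -0.4172] -0.06321975720355864 q [ 1.1535  0.5275  1.4327  0.      1.1814 -0.1785] yaw 2.9027785504151393
```

```bash
python3 -m handwheel '[[-1,-1,-0.42,-0.063],[-1,-1,-0.42,-0.063],[-1,-1,-0.42,-0.063],[-1,-1,-0.42,-0.063],[-1,-1,-0.42,-0.063],[-1,-1,-0.42,-0.063],[-1,-1,-0.42,-0.063],[-1,-1,-0.42,-0.063],[-1,-1,-0.42,-0.063],[-1,-1,-0.42,-0.063],[-1,-1,-0.42,-0.063]]' 100 40; python3 -c "
from h import *
go([.48,.1,.33],3.3)"
```

```text
time: 2.57
position: [0.3701, 0.2422, 0.3323]
tool_rot: [-0.078, 0.997, -0.0, 0.001]
ft_force: [0.4, -0.5, -0.7]
grip_width: 0.0871
grip_force: 0.0
GO [-0.2885 -0.5251  0.0089] -0.0004965855051997237 q [ 0.3268  0.1245  1.6813 -0.0012  1.3331 -1.399 ] yaw -2.9863054459296157
```

```bash
python3 -m handwheel '[[-0.29,-0.525,0,0],[-0.29,-0.525,0,0],[-0.29,-0.525,0,0],[-0.29,-0.525,0,0],[-0.29,-0.525,0,0],[-0.29,-0.525,0,0],[-0.29,-0.525,0,0]]'; python3 - <<'E'
from h import *
import pickle
o=robot.get_obs();c=vision.camera('wrist');pickle.dump((o,c),open('w1.pkl','wb'))
save('w1.png',c['frame'])
for l,z in(('tgrip_bar',.186),('jaw_front',.05),('tab_mouth',.024)):
    print(l,[(np.round(r['point']),r['conf'],onz(c,r['point'],z,o)[0]) for r in vision.look_for('wrist',l)])
E
```

```text
time: 3.15
position: [0.4786, 0.1026, 0.3305]
tool_rot: [-0.077, 0.997, 0.0, -0.001]
ft_force: [-1.4, 0.6, -0.8]
grip_width: 0.087
grip_force: 0.0
tgrip_bar [(array([306., 254.]), 0.93, array([0.6216, 0.0898, 0.186 ]))]
jaw_front [(array([240., 260.]), 0.67, array([0.5867, 0.0825, 0.05  ]))]
tab_mouth [(array([242., 262.]), 0.88, array([0.5995, 0.085 , 0.024 ]))]
```

View pics/w1.png

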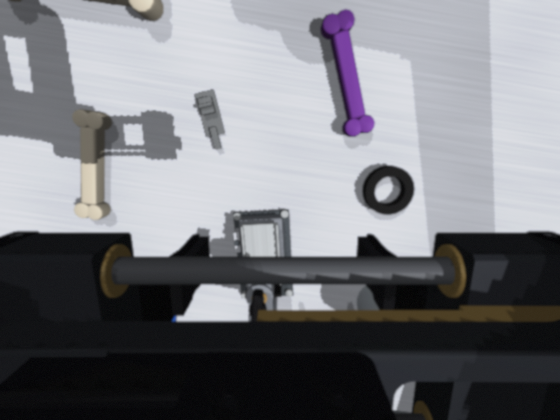

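```bash
python3 -m handwheel '[[0.3,0.22,0,0],[0.3,0.22,0,0],[0.3,0.22,0,0],[0.3,0.22,0,0],[0.3,0.22,0,0]]'; python3 - <<'E'
from h import *
import pickle
o=robot.get_obs();c=vision.camera('wrist');pickle.dump((o,c),open('w2.pkl','wb'))
save('w2.png',c['frame'])
for l,z in(('tgrip_bar',.186),('jaw_front',.05),('tab_mouth',.024)):
    print(l,[(np.round(r['point']),r['conf'],onz(c,r['point'],z,o)[0]) for r in vision.look_for('wrist',l)])
for r in vision.outline_of('wrist','chew'):
    p=onz(c,np.argwhere(r['mask']),.022,o)[:,:2];m=p.mean(0);u,s,v=np.linalg.svd(p-m,full_matrices=False)
    print(r['conf'],r['point'],m,np.ptp((p-m)@v.T,axis=0),np.degrees(np.arctan2(v[0,1],v[0,0])))
f=c['frame']
a=cv2.resize(f[60:300,30:170],(350,600),interpolation=cv2.INTER_CUBIC);b=cv2.resize(f[60:300,170:350],(450,600),interpolation=cv2.INTER_CUBIC)
save('w2c.png',np.hstack([a,b]))
E
```

```text
time: 3.77
position: [0.3779, 0.1553, 0.3314]
tool_rot: [-0.081, 0.997, -0.0, 0.001]
ft_force: [0.7, -0.3, 0.1]
grip_width: 0.0871
grip_force: 0.0
tgrip_bar []
jaw_front [(array([303., 224.]), 0.9, array([0.6135, 0.0894, 0.05  ]))]
tab_mouth [(array([300., 227.]), 0.82, array([0.6249, 0.0901, 0.024 ]))]
0.87 [56.3, 72.5] [ 0.2475 -0.1897] [0.1887 0.0686] 91.96797545616782
0.71 [195.7, 61.1] [ 0.4728 -0.2093] [0.1206 0.0616] -1.5071418683413171
0.64 [131.4, 302.9] [0.3076 0.1774] [0.179  0.0475] 24.18186236493948
```

View pics/w2c.png

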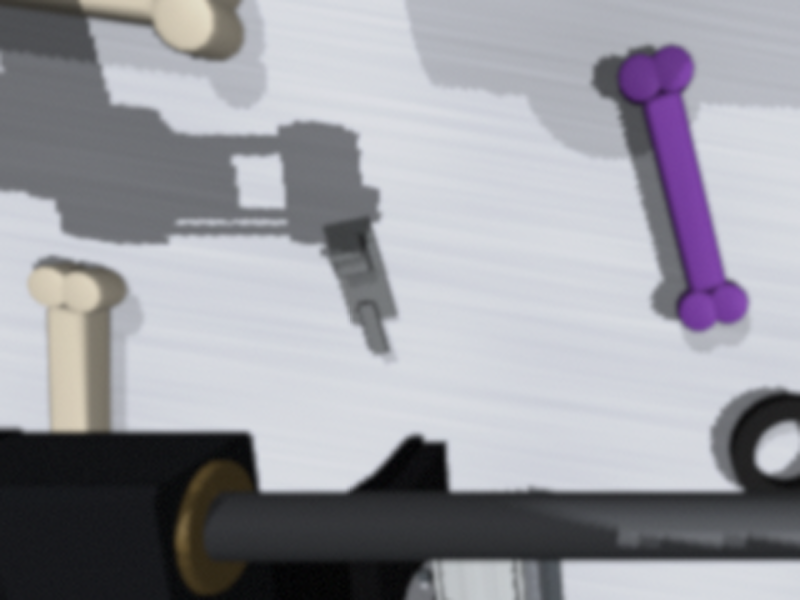

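The crop shows the small off-white bone at left, partly under the gripper shadow, with the large bone's end above it and the purple one at right. The small one is the chew. The camera looks toward the robot side, so I move beyond the clamp to see it.

```bash
python3 -m handwheel '[[-0.97,0.03,-0.2,0],[-0.97,0.03,-0.2,0],[-0.97,0.03,-0.2,0],[-0.97,0.03,-0.2,0],[-0.97,0.03,-0.2,0],[-0.97,0.03,-0.2,0],[-0.97,0.03,-0.2,0],[-0.97,0.03,-0.2,0],[-0.97,0.03,-0.2,0],[-0.97,0.03,-0.2,0]]'; python3 - <<'E'
from h import *
import pickle
o=robot.get_obs();c=vision.camera('wrist');pickle.dump((o,c),open('w3.pkl','wb'))
for l,z in(('tgrip_bar',.186),('jaw_front',.05),('tab_mouth',.024)):
    print(l,[(np.round(r['point']),r['conf'],onz(c,r['point'],z,o)[0]) for r in vision.look_for('wrist',l)])
for r in vision.outline_of('wrist','chew'):
    p=onz(c,np.argwhere(r['mask']),.022,o)[:,:2];m=p.mean(0);u,s,v=np.linalg.svd(p-m,full_matrices=False)
    print(r['conf'],r['point'],m,np.ptp((p-m)@v.T,axis=0),np.degrees(np.arctan2(v[0,1],v[0,0])))
f=c['frame'];r0,c0=np.round(proj(c,[.6,.09,.05],o)[0]).astype(int);r0=max(r0-75,0);c0=max(c0-100,0);print(r0,c0)
save('w3c.png',cv2.resize(f[r0:r0+150,c0:c0+200],(800,600),interpolation=cv2.INTER_CUBIC))
E
```

```text
time: 4.85
position: [0.6654, 0.2077, 0.3892]
tool_rot: [-0.078, 0.997, -0.0, -0.002]
ft_force: [-0.4, -0.2, -0.7]
grip_width: 0.087
grip_force: 0.0
tgrip_bar [(array([156., 199.]), 0.95, array([0.6422, 0.0954, 0.186 ]))]
jaw_front []
tab_mouth [(array([162., 434.]), 0.75, array([0.6044, 0.4791, 0.024 ]))]
0.86 [5.7, 307.8] [0.3913 0.2098] [0.0463 0.0217] 104.49247589139515
0.83 [48.9, 51.9] [ 0.5244 -0.2077] [0.1595 0.0609] -2.041366761523339
50 120
```

View pics/w3c.png

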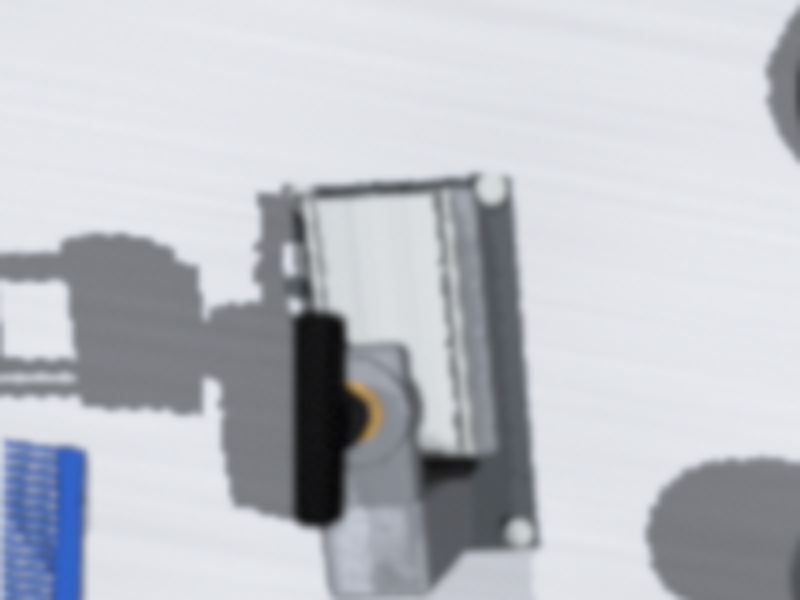

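The crop shows the clamp: T-bar black at crop (320,418), jaw channel front at v≈185, and right base-plate edge from (512,178) to (538,545).

```bash
python3 - <<'E'
from h import *
import pickle
o,c=pickle.load(open('w3.pkl','rb'))
P=lambda u,v,z:onz(c,[50+v/4,120+u/4],z,o)[0][:2]
a=P(512,178,.008);b=P(538,545,.008);d=b-a;print('base',a,b,np.linalg.norm(d),th:=np.degrees(np.arctan2(d[1],d[0])))
th=np.radians(th);x=d/np.linalg.norm(d);y=np.array([-x[1],x[0]])
print('origin',(a+b)/2+x*.01-y*.05)
t0=P(320,313,.189);t1=P(320,525,.189);print('bar',t0,t1,np.linalg.norm(t1-t0),(t0+t1)/2,np.degrees(np.arctan2(*(t1-t0)[::-1])))
# refine bar with dark threshold
g=c['frame'].max(2);lab=cv2.connectedComponents((g<40).astype(np.uint8))[1];k=lab[156,200];m=lab==k
p=onz(c,np.argwhere(m),.189,o)[:,:2];print('mask',k,m.sum());q=cv2.minAreaRect((p*1000).astype(np.float32));print(q)
print('jawfront L,R',P(305,193,.058),P(470,178,.058))
print('lip R line',P(438,195,.058),P(465,450,.058),'L',P(318,200,.058),P(325,280,.058))
print(T(c,o)[:3,3])
E
```

```text
base [0.5398 0.1257] [0.7029 0.1589] 0.16651735591586506 11.530575063288723
origin [0.6411 0.0953]
bar [0.6073 0.0947] [0.6738 0.1004] 0.0667190983637404 [0.6405 0.0975] 4.9006142857818675
mask 2 615
((639.958740234375, 100.03105163574219), (64.36319732666016, 20.308958053588867), 4.612559795379639)
jawfront L,R [0.5639 0.0492] [0.5477 0.1151]
lip R line [0.5562 0.103 ] [0.6574 0.1258] L [0.5658 0.0546] [0.5966 0.0602]
[0.5989 0.1975 0.5688]
```

```bash
python3 -c "
from h import *
go([.69,.085,.34],3.351)"
```

```text
GO [-0.0199 -0.4191  0.1724] -0.00831855383409475 q [ 0.1436  0.5078  0.9597 -0.      1.6738 -1.5843] yaw -2.984452322406953
```

```bash
python3 -m handwheel '[[-0.02,-0.42,0.17,-0.008],[-0.02,-0.42,0.17,-0.008],[-0.02,-0.42,0.17,-0.008],[-0.02,-0.42,0.17,-0.008],[-0.02,-0.42,0.17,-0.008],[-0.02,-0.42,0.17,-0.008]]'; python3 - <<'E'
from h import *
import pickle
o=robot.get_obs();c=vision.camera('wrist');pickle.dump((o,c),open('w4.pkl','wb'))
f=c['frame'];r0,c0=np.round(proj(c,[.6,.085,.05],o)[0]).astype(int);r0=max(r0-75,0);c0=max(c0-100,0);print(r0,c0,o['position'])
save('w4c.png',cv2.resize(f[r0:r0+150,c0:c0+200],(800,600),interpolation=cv2.INTER_CUBIC))
go([.51-.047,-.2105,.25],np.pi-.02)
E
```

```text
time: 5.6
position: [0.6908, 0.0849, 0.3404]
tool_rot: [-0.103, 0.995, 0.001, 0.0]
ft_force: [-0.4, -0.1, -0.5]
grip_width: 0.0871
grip_force: 0.0
44 194 [0.6908 0.0849 0.3404]
GO [ 0.9483 -0.8105  0.3014] 0.036248287271963754 q [-0.0368  0.5283  1.0519  0.0012  1.5601 -1.8154] yaw -2.933837947592166
```

View pics/w4c.png

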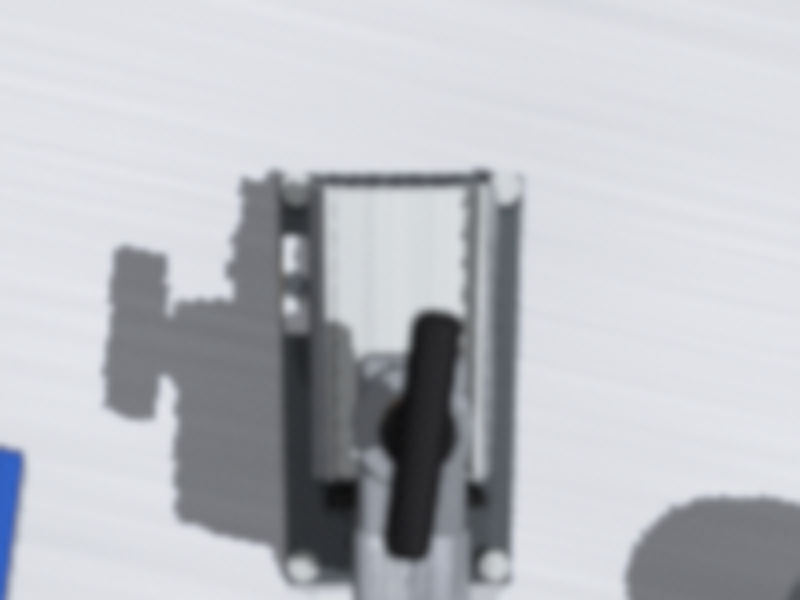

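```bash
python3 - <<'E'
from h import *
import pickle
from scipy.optimize import least_squares
o,c=pickle.load(open('w4.pkl','rb'))
P=lambda u,v,z:onz(c,[44+v/4,194+u/4],z,o)[0][:2]
cor=[(278,172),(522,172),(285,582),(513,582)]
p=np.array([P(*x,.008) for x in cor]);l=np.array([(-95,-50),(-95,50),(75,-50),(75,50)])/1e3
def res(t): R2=np.array([[np.cos(t[2]),-np.sin(t[2])],[np.sin(t[2]),np.cos(t[2])]]);return ((l@R2.T+t[:2])-p).ravel()
s=least_squares(res,[.64,.096,.2]);print(s.x,np.degrees(s.x[2]),s.fun*1e3)
x=np.array([np.cos(s.x[2]),np.sin(s.x[2])]);y=np.array([-x[1],x[0]])
for n,u,v,z in(('chL',325,195,.05),('chR',466,195,.058),('jawfront',395,180,.05),('bar',422,435,.188),('b0',438,315,.188),('b1',408,555,.188)):
    q=P(u,v,z);print(n,q,np.array([(q-s.x[:2])@x,(q-s.x[:2])@y])*1e3)
E
```

```text
[0.6413 0.095  0.2102] 12.04276056753983 [-0.1358 -0.3076 -0.8167  0.4281  0.6577  0.4406  0.2948 -0.5612]
chL [0.5686 0.0489] [-80.6935 -29.8441]
chR [0.559  0.1002] [-79.4192  22.2605]
jawfront [0.5581 0.0735] [-85.8036  -3.6343]
bar [0.6407 0.0942] [-0.75   -0.6629]
b0 [0.6086 0.0914] [-32.739    3.3818]
b1 [0.6744 0.0976] [32.9076 -4.3493]
```

```bash
python3 -m handwheel '[[0.95,-0.81,0.30,0.036],[0.95,-0.81,0.30,0.036],[0.95,-0.81,0.30,0.036],[0.95,-0.81,0.30,0.036],[0.95,-0.81,0.30,0.036],[0.95,-0.81,0.30,0.036],[0.95,-0.81,0.30,0.036],[0.95,-0.81,0.30,0.036],[0.95,-0.81,0.30,0.036],[0.95,-0.81,0.30,0.036],[0.95,-0.81,0.30,0.036]]'; python3 - <<'E'
from h import *
o=robot.get_obs();c=vision.camera('wrist')
for r in vision.outline_of('wrist','chew'):
    p=onz(c,np.argwhere(r['mask']),.022,o)[:,:2];m=p.mean(0);u,s,v=np.linalg.svd(p-m,full_matrices=False)
    print(r['conf'],r['point'],m,p.min(0),p.max(0),np.degrees(np.arctan2(v[0,1],v[0,0])))
E
```

```text
time: 6.57
position: [0.4618, -0.2122, 0.2505]
tool_rot: [0.011, 1.0, -0.0, 0.0]
ft_force: [-0.3, 1.1, 0.5]
grip_width: 0.0871
grip_force: 0.0
0.88 [17.4, 251.9] [ 0.2558 -0.2417] [ 0.2348 -0.3578] [ 0.2887 -0.1125] 90.43769099913455
0.6 [199.5, 284.1] [ 0.4877 -0.214 ] [ 0.4221 -0.2374] [ 0.5702 -0.1902] -0.07338832134744683
0.58 [10.9, 552.7] [0.2573 0.1205] [0.2462 0.1097] [0.2777 0.1322] 32.126046845788856
```

```bash
python3 -m handwheel '[[-0.01,-0.005,0.2,0],[-0.01,-0.005,0.4,0],[-0.01,-0.005,0.55,0],[-0.01,-0.005,0.66,0],[-0.01,-0.005,0.74,0],[-0.01,-0.005,0.78,0],[-0.01,-0.005,0.795,0],[-0.01,-0.005,0.795,0]]' 100 40; python3 -m handwheel '[[0,0,0,0],[0,0,0,0],[0,0,0,0],[0,0,0,0],[0,0,0,0],[0,0,0,0]]' 0 40;  python3 -m handwheel '[[0,0,0,0],[0,0,0,0],[0,0,-0.1,0],[0,0,-0.2,0],[0,0,-0.33,0],[0,0,-0.33,0]]'; python3 - <<'E'
from h import *
ox,oy,t=.6413,.095,.2102
x=np.array([np.cos(t),np.sin(t)])
p=np.array([ox,oy])+x*(-.155); print(p); go([*p,.12],np.pi+t)
E
```

```text
time: 7.33
position: [0.4662, -0.2112, 0.0103]
tool_rot: [0.008, 1.0, 0.001, -0.001]
ft_force: [0.3, -0.3, 0.6]
grip_width: 0.0869
grip_force: 0.0
time: 7.83
position: [0.4658, -0.2136, 0.0122]
tool_rot: [0.01, 1.0, -0.0, 0.001]
ft_force: [0.0, 0.6, 0.5]
grip_width: 0.0549
grip_force: 0.0
time: 8.33
position: [0.4689, -0.2157, 0.1159]
tool_rot: [0.009, 1.0, -0.004, 0.005]
ft_force: [0.9, -0.8, 1.0]
grip_width: 0.0148
grip_force: 0.0
[0.4897 0.0627]
GO [-0.0521  0.929  -0.0195] -0.03642416220579316 q [-0.6479  0.5108  1.7986 -0.0001  0.8204 -2.2   ] yaw 3.1229328927920275
```

The fingers are slower than I assumed, about 80 mm/s, so they closed above the bone. I reopen and repeat.

```bash
python3 -m handwheel '[[0,0,0,0],[0,0,0,0],[0,0,0,0],[0,0,0,0],[0,0,0,0],[0,0,0,0]]' 65 40;  python3 - <<'E'
from h import *
o=robot.get_obs();c=vision.camera('wrist');print(o['position'],o['grip_width'])
for r in vision.outline_of('wrist','chew'):
    p=onz(c,np.argwhere(r['mask']),.03,o)[:,:2];print(r['conf'],r['point'],p.min(0),p.max(0))
E
```

```text
time: 8.83
position: [0.4649, -0.2128, 0.1094]
tool_rot: [0.009, 1.0, 0.001, -0.001]
ft_force: [1.1, 0.5, 0.1]
grip_width: 0.0472
grip_force: 0.0
[ 0.4649 -0.2128  0.1094] 0.0472062405104648
0.83 [209.1, 283.0] [ 0.4201 -0.2374] [ 0.5664 -0.1903]
```

```bash
python3 -m handwheel '[[0,0,0.1,0],[0,0,0.2,0],[0,0,0.28,0],[0,0,0.315,0],[0,0,0.325,0],[0,0,0.325,0]]' 65 40; python3 -m handwheel '[[0,0,0,0],[0,0,0,0],[0,0,0,0],[0,0,0,0],[0,0,0,0],[0,0,0,0],[0,0,0,0],[0,0,0,0],[0,0,0,0]]' 0 40
```

```text
time: 9.43
position: [0.4652, -0.213, 0.0123]
tool_rot: [0.009, 1.0, 0.0, -0.001]
ft_force: [0.3, 0.1, 0.7]
grip_width: 0.0569
grip_force: 0.0
time: 10.18
position: [0.4654, -0.2131, 0.0129]
tool_rot: [0.009, 1.0, 0.0, -0.0]
ft_force: [0.7, 0.8, -0.0]
grip_width: 0.0051
grip_force: 0.0
```

```bash
python3 - <<'E'
from h import *
o=robot.get_obs();c=vision.camera('wrist');print(o['grip_width'],o['grip_force'])
d=vision.camera('scene')
save('g.png',np.hstack([cv2.resize(c['frame'],(400,300)),cv2.resize(d['frame'][150:330,130:370],(400,300),interpolation=cv2.INTER_CUBIC)]))
E
```

```text
0.005077201804772111 0.0
```

View pics/g.png

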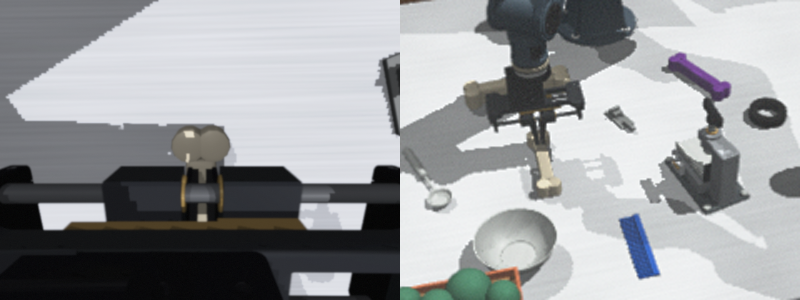

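```bash
python3 -m handwheel '[[0,0,0,0],[0,0,0,0],[0,0,0,0],[0,0,0,0],[0,0,0,0]]' 0 40; python3 -m handwheel '[[0,0,-0.02,0],[0,0,-0.06,0],[0,0,-0.1,0],[0,0,-0.1,0]]'
```

```text
time: 10.7
position: [0.4654, -0.2132, 0.0128]
tool_rot: [0.009, 1.0, -0.0, -0.0]
ft_force: [0.1, 0.4, -0.2]
grip_width: 0.0005
grip_force: 0.0
time: 11.03
position: [0.4666, -0.214, 0.0448]
tool_rot: [0.009, 1.0, -0.001, 0.002]
ft_force: [1.1, -0.1, -0.2]
grip_width: 0.0004
grip_force: 0.0
```

```bash
python3 -m handwheel '[[0,0,-0.12,0],[0,0,-0.24,0],[0,0,-0.3,0],[0,0,-0.3,0]]'; python3 - <<'E'
from h import *
o=robot.get_obs();c=vision.camera('wrist');print(o['grip_width'],o['position'])
for r in vision.outline_of('wrist','chew'):
    p=np.argwhere(r['mask']);print(r['conf'],r['point'],p.min(0),p.max(0),onz(c,[p.min(0),p.max(0)],.03,o))
d=vision.camera('scene')
save('g2.png',np.hstack([cv2.resize(c['frame'][130:330,180:380],(400,400)),cv2.resize(d['frame'][150:300,130:280],(400,400),interpolation=cv2.INTER_CUBIC)]))
E
```

```text
time: 11.37
position: [0.4679, -0.2149, 0.1366]
tool_rot: [0.009, 1.0, -0.003, 0.004]
ft_force: [0.2, -0.3, -0.3]
grip_width: 0.0004
grip_force: 0.0
0.0004141682965551505 [ 0.4679 -0.2149  0.1366]
0.91 [186.6, 285.6] [156 260] [235 307] [[ 0.4211 -0.2361  0.03  ]
 [ 0.5023 -0.1909  0.03  ]]
0.64 [3.4, 149.0] [  0 135] [  6 163] [[ 0.2892 -0.3365  0.03  ]
 [ 0.294  -0.3134  0.03  ]]
0.47 [296.8, 499.2] [284 492] [321 511] [[0.5614 0.007  0.03  ]
 [0.6072 0.035  0.03  ]]
```

View pics/g2.png

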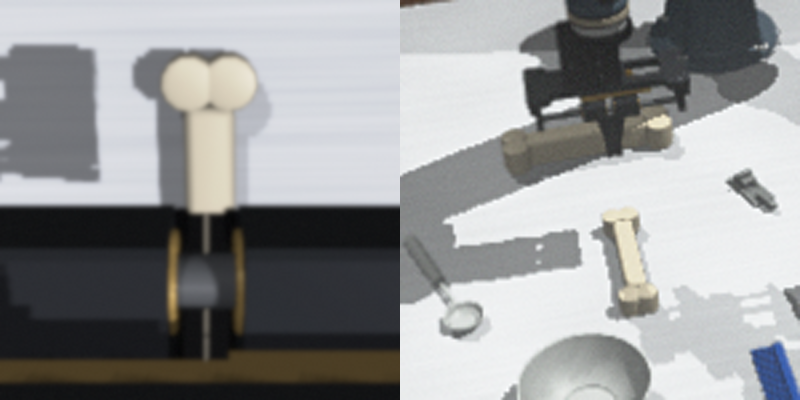

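```bash
python3 - <<'E'
from h import *
o=robot.get_obs();d=vision.camera('scene')
for z in (.1,.1286,.15,.17): print(z,proj(d,[.4679,-.2149,z]))
print('bone grip top',proj(d,[[.465,-.2138,.03],[.42,-.214,.015],[.6,-.214,.015]]))
r=vision.outline_of('scene','chew')
for x in r: p=np.argwhere(x['mask']);print(x['point'],p.min(0),p.max(0))
print(o)
E
```

```text
0.1 [[219.6069 211.2281]]
0.1286 [[212.8118 210.4103]]
0.15 [[207.6219 209.7881]]
0.17 [[202.6881 209.1986]]
bone grip top [[234.9958 213.3597]
 [230.1793 211.8221]
 [264.9849 219.9153]]
[246.5, 215.0] [228 206] [267 226]
[196.9, 310.7] [183 292] [209 327]
[201.5, 195.4] [190 168] [215 231]
{'time': 11.5167, 'q': array([-0.6481,  0.483 ,  1.7873,  0.    ,  0.8724, -2.2   ]), 'joint_velocities': array([-0.0004,  0.0235,  0.0128,  0.0012,  0.0021, -0.0012]), 'joint_torque': array([  0.0194, -37.8156, -13.068 ,  -0.0584,  -0.0008,  -0.0012]), 'position': array([ 0.4648, -0.2127,  0.1322]), 'tool_rot': array([ 0.0095,  1.    ,  0.0004, -0.0005]), 'ft_force': array([-0.4136,  0.3856, -0.0959]), 'moment': array([ 0.005 ,  0.0425, -0.0175]), 'grip_force': 0.0, 'grip_width': 0.00019095678818484404}
```

```bash
python3 - <<'E'
from h import *
d=vision.camera('scene')['frame'];w=vision.camera('wrist')['frame'];t=vision.camera('top')
print(d[196:226,204:218].max(2))
E
```

```text
[[ 89  53  54  55  51  55  58  51  56  54 100 130 128 127]
 [106  66  48  51  55  52  56  61  50  54 103 120 117 112]
 [127  77  55  55  56  58  54  51  52  57 107 109 106 129]
 [120  87  54  49  53  58  56  54  51  59  98 102 101 118]
 [109 105  63  56  54  56  58  53  56  63 103 103 100 112]
 [101 103  72  57  52  53  56  54  56  63 103 103 109 106]
 [103 105  95  62  57  60  58  54  57  69 106 102 109 109]
 [ 98 101 100  67  61  52  56  56  58  88 109 106 110 109]
 [ 96 101  99  77  59  56  56  57  55  78 103 105 106 105]
 [101 105 102  79  56  58  59  55  58  80 106 110 106  87]
 [101  94  99  88  58  54  57  49  62 118 200 203 195 122]
 [ 91  89  90  91  60  56  69  58  50 101 203 208 205 199]
 [ 92 105 109 111  76  64  88  93  97 134 198 209 209 209]
 [120 190 200 200 166 169 198 202 200 202 205 205 205 211]
 [198 205 207 207 202 201 204 206 209 209 208 205 211 233]
 [207 209 209 206 207 204 207 210 233 235 236 234 234 237]
 [231 235 235 235 235 234 235 234 237 237 235 235 235 234]
 [237 238 236 237 235 236 237 236 235 236 235 236 236 235]
 [234 233 235 236 235 236 237 236 236 238 236 235 238 235]
 [236 237 236 237 237 237 236 237 237 236 236 237 237 235]
 [239 237 239 238 238 238 236 238 236 236 235 234 235 235]
 [236 238 237 235 236 235 235 236 236 236 238 236 236 237]
 [237 235 239 236 237 238 237 236 237 238 237 236 238 237]
 [237 236 238 237 237 238 238 236 237 239 237 237 238 238]
 [237 238 237 238 238 238 239 239 237 238 237 238 239 240]
 [238 239 237 237 239 240 239 241 240 240 239 240 240 239]
 [238 239 240 241 241 240 240 241 241 241 240 240 241 241]
 [240 240 240 240 241 241 239 240 241 238 239 237 237 238]
 [238 239 238 238 239 239 238 237 238 239 237 239 237 238]
 [238 238 239 238 237 237 238 238 237 238 240 237 239 239]]
```

```bash
python3 -m handwheel '[[0,0,0,0],[0,0,0,0],[0,0,0,0],[0,0,0,0],[0,0,0,0],[0,0,0,0],[0,0,0,0],[0,0,0,0],[0,0,0,0],[0,0,0,0]]' 65 40; python3 - <<'E'
from h import *
o=robot.get_obs();c=vision.camera('scene');f=c['frame'].max(2)
x,y,z=o['position'];print(o['position'],o['grip_width'])
for s in(-1,1):
    for dz in(-.008,.012): print(s,dz,proj(c,[x,y+s*(o['grip_width']/2+.007),z+dz]))
print('cols 194..228 lowest dark row',[(k,int(max(np.where(f[180:235,k]<80)[0],default=-1))+180) for k in range(192,230)])
E
```

```text
time: 12.6
position: [0.4654, -0.2132, 0.1329]
tool_rot: [0.009, 1.0, -0.0, 0.0]
ft_force: [0.2, 1.2, 0.4]
grip_width: 0.0544
grip_force: 0.0
[ 0.4654 -0.2132  0.1329] 0.05443239270069744
-1 -0.008 [[214.8391 200.5943]]
-1 0.012 [[210.0046 199.9311]]
1 -0.008 [[211.5175 221.1941]]
1 0.012 [[206.6929 220.7055]]
cols 194..228 lowest dark row [(192, 196), (193, 196), (194, 196), (195, 196), (196, 198), (197, 201), (198, 204), (199, 209), (200, 209), (201, 209), (202, 192), (203, 185), (204, 185), (205, 185), (206, 185), (207, 191), (208, 191), (209, 191), (210, 184), (211, 184), (212, 184), (213, 184), (214, 184), (215, 190), (216, 190), (217, 193), (218, 205), (219, 206), (220, 206), (221, 206), (222, 194), (223, 192), (224, 191), (225, 191), (226, 191), (227, 191), (228, 191), (229, 188)]
```

Scene image shows the fingertips about 20 mm higher than the stated TCP implies, so the fingers closed just above the bone. I'll go lower in small steps while watching the force.

```bash
python3 -m handwheel '[[0,0,0.1,0],[0,0,0.2,0],[0,0,0.3,0],[0,0,0.36,0],[0,0,0.4,0],[0,0,0.42,0],[0,0,0.42,0]]' 65 40; python3 -m handwheel '[[0,0,0.015,0],[0,0,0.02,0],[0,0,0.02,0]]'
```

```text
time: 13.23
position: [0.4648, -0.2127, 0.0056]
tool_rot: [0.009, 1.0, 0.001, -0.001]
ft_force: [0.2, 1.0, 1.1]
grip_width: 0.057
grip_force: 0.0
time: 13.48
position: [0.4658, -0.2135, 0.0013]
tool_rot: [0.009, 1.0, -0.0, 0.0]
ft_force: [0.0, 0.8, 0.8]
grip_width: 0.0567
grip_force: 0.0
```

```bash
python3 -m handwheel '[[0,0,0.01,0],[0,0,0.02,0],[0,0,0.02,0]]'; python3 -m handwheel '[[0,0,0,0],[0,0,0,0],[0,0,0,0],[0,0,0,0],[0,0,0,0],[0,0,0,0],[0,0,0,0]]' 0 40
```

```text
time: 13.73
position: [0.4654, -0.2131, -0.0052]
tool_rot: [0.009, 1.0, 0.0, -0.0]
ft_force: [-0.6, 0.1, -0.1]
grip_width: 0.0567
grip_force: 0.0
time: 14.32
position: [0.4654, -0.2132, -0.0051]
tool_rot: [0.009, 1.0, -0.0, 0.0]
ft_force: [0.2, -0.1, -0.0]
grip_width: 0.0254
grip_force: 40.0
```

```bash
python3 -m handwheel '[[0,0,-0.05,0],[0,0,-0.15,0],[0,0,-0.28,0],[0,0,-0.33,0],[0,0,-0.33,0]]'; python3 - <<'E'
from h import *
o=robot.get_obs();c=vision.camera('wrist');M=R.from_quat(o['tool_rot']).as_matrix()
for r in vision.outline_of('wrist','chew')[:2]:
    p=onz(c,np.argwhere(r['mask']),o['position'][2]+.03,o);q=(p-o['position'])@M;print(r['conf'],q.min(0),q.max(0))
t=.2102;x=np.array([np.cos(t),np.sin(t)])
p=np.array([.6413,.095])-x*.231;go([*p,.095],np.pi+t)
E
```

```text
time: 14.73
position: [0.4674, -0.2146, 0.0971]
tool_rot: [0.009, 1.0, -0.002, 0.003]
ft_force: [-0.3, -0.5, -1.8]
grip_width: 0.0255
grip_force: 40.0
0.77 [-0.0306 -0.0239 -0.0303] [ 0.0455  0.0241 -0.0298]
GO [ 0.1818  0.8624 -0.0041] -0.03645979606599227 q [-0.6481  0.5476  1.8173 -0.0001  0.7769 -2.1999] yaw 3.1227089986451864
```

```bash
python3 -m handwheel '[[0.03,0.1,0,-0.004],[0.06,0.23,0,-0.012],[0.09,0.36,0,-0.02],[0.12,0.48,0,-0.028],[0.14,0.6,0,-0.036],[0.16,0.72,0,-0.0365],[0.18,0.81,0,-0.0365],[0.18,0.862,0,-0.0365],[0.18,0.862,0,-0.0365],[0.18,0.862,0,-0.0365],[0.18,0.862,0,-0.0365]]'; python3 - <<'E'
from h import *
o=robot.get_obs();c=vision.camera('top');t=.2102;x=np.array([np.cos(t),np.sin(t)]);y=np.array([-x[1],x[0]])
d=o['position'][:2]-[.6413,.095];print('TCP clamp xy',d@x,d@y,np.degrees(yaw(o)))
for r in vision.outline_of('top','chew')[:4]:
    p=onz(c,np.argwhere(r['mask']),.125)[:,:2]-[.6413,.095];q=np.c_[p@x,p@y];print(r['conf'],r['point'],q.min(0),q.max(0))
f=c['frame'];r0,c0=np.round(proj(c,[.55,.075,.05])[0]).astype(int);print(r0,c0);r0-=45;c0-=60
save('t2.png',cv2.resize(f[r0:r0+90,c0:c0+120],(800,600),interpolation=cv2.INTER_CUBIC))
go([*(np.array([.6413,.095])-x*.231),.047],np.pi+t)
E
```

```text
time: 15.75
position: [0.416, 0.046, 0.0929]
tool_rot: [-0.105, 0.994, 0.0, -0.001]
ft_force: [-0.4, 0.1, -1.8]
grip_width: 0.0257
grip_force: 40.0
TCP clamp xy -0.2306026140593178 -0.0009197538431794477 -167.93811485526655
0.47 [212.9, 245.5] [-0.1263 -0.0264] [-0.0954  0.0212]
218 246
GO [0.0024 0.0052 0.1543] -0.00021432967937997914 q [-0.1594  0.4656  2.0417 -0.0003  0.635  -1.9388] yaw -2.932739326682166
```

View pics/t2.png

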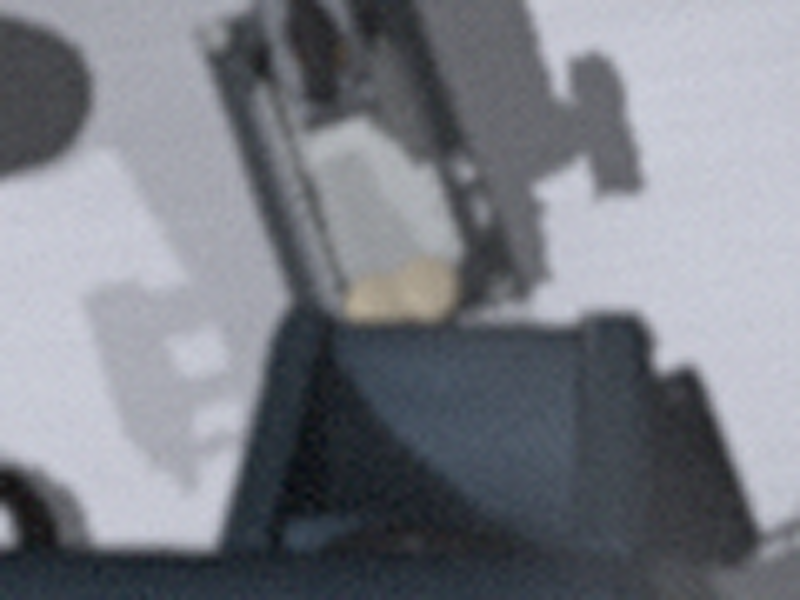

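```bash
python3 - <<'E'
from h import *
c=vision.camera('top');t=.2102;x=np.array([np.cos(t),np.sin(t)]);y=np.array([-x[1],x[0]])
def P(n,u,v,z):
    p=onz(c,[173+v/6.667,186+u/6.667],z)[0][:2]-[.6413,.095];print(n,p@x,p@y)
P('lipL',333,235,.058);P('lipL2',270,85,.058);P('lipR',462,235,.058);P('boneL',344,305,.115);P('boneR',461,290,.115);P('baseL0',298,300,.008);P('baseL1',205,35,.008)
f=c['frame']
for row in (200,205,208): print(row,f[row,226:266].astype(int).sum(1)//3)
print('bone',f[216,232:262].astype(int)[:,0]-f[216,232:262].astype(int)[:,2])
E
```

```text
lipL -0.05847084002672761 0.01831337957016452
lipL2 0.015886556183509034 0.022243954060221064
lipR -0.07804687085276052 -0.034522765984839415
boneL -0.10406540122080038 0.023064784232910945
boneR -0.11491241161628 -0.024644161046603087
baseL0 -0.06786723107901507 0.04357045911788407
baseL1 0.06569946324548419 0.043424902639809256
200 [ 72  90 113 126 125 101 105 138 153 159 156 152 152 155 153 155 157 165
 172 175 175 174 175 168 169 142 109  76  86 100 101  87  82  99 107 107
 106 103 107 124]
205 [ 78  65  79 100 118 130 120  99 120 146 155 156 149 153 153 151 152 155
 151 158 161 169 174 175 172 169 159 130  93  69  75 108 128 108  86  96
 107 106 103 107]
208 [108  75  69  77  96 117 131 128 114 135 153 156 158 152 154 152 154 153
 153 152 154 154 158 171 177 176 169 157 132  93  68  67  66  67  59  76
  94 103 107 104]
bone [ -6  -9  -9 -11  -6  -2   6  22  27  25  28  22  24  24  23  27  25  25
  26  23  24  21  18   4  -6  -4  -8  -7  -7 -10]
```

```bash
python3 -m handwheel '[[0,0,0.06,0],[0,0,0.12,0],[0,0,0.15,0],[0,0,0.15,0],[0,0,0.15,0]]'; python3 -m handwheel '[[-0.01,0,0,0],[-0.02,0,0,0],[-0.03,0,0,0],[-0.04,0,0,0],[-0.05,0,0,0],[-0.05,0,0,0]]';python3 -m handwheel '[[-0.01,0,0,0],[-0.02,0,0,0],[-0.03,0,0,0],[-0.03,0,0,0]]'
```

```text
time: 16.32
position: [0.4162, 0.0457, 0.0485]
tool_rot: [-0.104, 0.995, 0.0, -0.001]
ft_force: [-0.0, -0.2, -2.0]
grip_width: 0.0255
grip_force: 40.0
time: 16.82
position: [0.4324, 0.0495, 0.0492]
tool_rot: [-0.105, 0.994, -0.0, 0.001]
ft_force: [-0.1, -0.8, -2.2]
grip_width: 0.0259
grip_force: 40.0
time: 17.15
position: [0.4409, 0.0514, 0.0489]
tool_rot: [-0.105, 0.994, -0.0, 0.001]
ft_force: [0.3, 0.4, -2.0]
grip_width: 0.0262
grip_force: 40.0
```

```bash
python3 -m handwheel '[[-0.015,0,0,0],[-0.03,0,0,0],[-0.045,0,0,0],[-0.06,0,0,0],[-0.075,0,0,0],[-0.09,0,0,0],[-0.1,0,0,0],[-0.1,0,0,0]]'; python3 - <<'E'
from h import *
c=vision.camera('top');f=c['frame'].astype(int);t=.2102;x=np.array([np.cos(t),np.sin(t)]);y=np.array([-x[1],x[0]])
o=robot.get_obs();d=o['position'][:2]-[.6413,.095];print(d@x,d@y)
# perpendicular slices in clamp frame at z=.06
for X in (-.035,-.04,-.045,-.05,-.055,-.06,-.065):
    Y=np.arange(-.056,.0561,.0028);P=np.array([[*(np.array([.6413,.095])+x*X+y*v),.065] for v in Y]);q=proj(c,P).astype(np.float32)
    s=cv2.remap(c['frame'],q[:,1].reshape(1,-1),q[:,0].reshape(1,-1),cv2.INTER_LINEAR)[0].astype(int)
    print(X,(s.sum(1)//3)); print('     ',s[:,0]-s[:,2])
E
```

```text
time: 17.82
position: [0.4703, 0.0577, 0.0489]
tool_rot: [-0.105, 0.994, -0.0, 0.001]
ft_force: [0.3, 0.6, -1.6]
grip_width: 0.0258
grip_force: 40.0
-0.17575842013361154 -0.0005936520014521763
-0.035 [ 80  76  69  55  46  47  52  69  80  87  95 107 131 151 155 153 153 156
 156 151 148 151 150 153 154 153 141 115  94 104 121 104  76  54  50  50
  52  53  56  72 100]
      [ -9  -7  -5  -4  -5  -5  -5  -5  -7  -6  -5  -7  -6  -3   1   4   6   4
   2  -2  -3   0   5   6   5   3  -1  -3  -4  -6 -10  -8 -11 -11 -15 -17
 -16 -15 -15 -16 -14]
-0.04 [ 84  78  66  59  53  56  65  71  82  97 107 116 130 144 147 149 152 156
 156 154 150 147 147 150 150 150 132 104  81  76  73  65  52  41  42  47
  50  52  51  50  62]
      [ -7  -6  -5  -6  -9  -6  -6  -6  -5  -6  -6  -5   2   8  15  22  23  24
  24  19  16  18  20  24  22  19  14   8   0  -6  -8 -10 -11 -13 -11 -17
 -15 -16 -17 -17 -16]
-0.045 [ 81  76  73  71  76  80  77  78  92 117 132 129 133 141 147 149 152 155
 155 153 146 133 126 118 112 104  95  82  68  60  63  61  51  42  36  41
  47  47  51  53  52]
      [ -4  -8  -7  -7  -7  -8  -7 
[... 748 characters left out ...]
4 -14 -17 -19 -20 -21 -22 -20 -21 -21 -23 -22 -19 -17 -12 -10  -8
  -8 -11 -14 -16 -19]
-0.06 [82 74 73 69 63 59 60 62 62 70 71 66 68 69 69 69 68 71 69 69 74 69 71 71
 70 70 68 68 69 70 68 58 48 35 41 32 32 36 39 43 46]
      [ -7  -5  -4  -5  -8  -9 -10 -10  -7 -11 -12 -13 -13 -13 -16 -18 -19 -18
 -19 -21 -20 -22 -25 -22 -21 -21 -23 -23 -24 -24 -21 -18 -15 -10 -11 -13
 -10 -10 -12 -16 -14]
-0.065 [82 74 65 64 59 60 59 61 64 65 67 68 70 67 73 70 74 74 75 75 75 74 73 75
 76 73 71 73 72 66 61 51 46 43 43 43 43 50 49 50 51]
      [ -7  -7  -7  -8 -12 -11 -17 -17 -16 -17 -19 -20 -20 -21 -20 -20 -20 -24
 -26 -24 -22 -22 -21 -21 -22 -22 -23 -22 -21 -22 -20 -15 -13 -13 -13 -13
 -14 -15 -16 -16 -14]
```

```bash
python3 -m handwheel '[[0,0,0.005,0],[0,0,0.007,0],[0,0,0.007,0],[0,0,0.007,0]]'; python3 -m handwheel '[[0,0,0.003,0],[0,0,0.003,0],[0,0,0.003,0]]';python3 -m handwheel '[[0,0,0.003,0],[0,0,0.003,0],[0,0,0.003,0]]'
```

```text
time: 18.2
position: [0.4687, 0.0577, 0.0466]
tool_rot: [-0.105, 0.994, 0.0, -0.0]
ft_force: [0.2, 0.5, -2.2]
grip_width: 0.0255
grip_force: 40.0
time: 18.45
position: [0.469, 0.0577, 0.0458]
tool_rot: [-0.105, 0.994, 0.0, -0.0]
ft_force: [-0.2, 0.0, -2.3]
grip_width: 0.0258
grip_force: 40.0
time: 18.7
position: [0.4692, 0.0577, 0.045]
tool_rot: [-0.105, 0.994, -0.0, 0.0]
ft_force: [0.2, -0.1, -1.3]
grip_width: 0.0258
grip_force: 40.0
```

```bash
python3 -m handwheel '[[-0.02,0,0,0],[-0.04,0,0,0],[-0.06,0,0,0],[-0.08,0,0,0],[-0.09,0,0,0],[-0.09,0,0,0]]'; python3 -m handwheel '[[-0.02,0,0,0],[-0.04,0,0,0],[-0.06,0,0,0],[-0.08,0,0,0],[-0.1,0,0,0],[-0.1,0,0,0]]'
```

```text
time: 19.2
position: [0.4972, 0.0634, 0.045]
tool_rot: [-0.105, 0.994, -0.0, 0.001]
ft_force: [-0.2, -0.5, -2.3]
grip_width: 0.0257
grip_force: 40.0
time: 19.7
position: [0.5275, 0.0697, 0.0451]
tool_rot: [-0.105, 0.994, -0.0, 0.002]
ft_force: [1.3, 0.4, -2.1]
grip_width: 0.0261
grip_force: 40.0
```

```bash
python3 -m handwheel '[[-0.005,0,0,0],[-0.01,0,0,0],[-0.014,0,0,0],[-0.014,0,0,0]]'; python3 -m handwheel '[[-0.003,0,0,0],[-0.006,0,0,0],[-0.006,0,0,0]]';python3 -m handwheel '[[-0.003,0,0,0],[-0.005,0,0,0],[-0.005,0,0,0]]'
```

```text
time: 20.03
position: [0.5289, 0.0705, 0.045]
tool_rot: [-0.105, 0.994, 0.0, 0.0]
ft_force: [-0.6, -0.6, -0.7]
grip_width: 0.0255
grip_force: 40.0
time: 20.28
position: [0.531, 0.0709, 0.045]
tool_rot: [-0.105, 0.994, -0.0, 0.0]
ft_force: [-0.3, 0.2, -1.2]
grip_width: 0.0255
grip_force: 40.0
time: 20.53
position: [0.5323, 0.0712, 0.0449]
tool_rot: [-0.105, 0.994, 0.0, 0.0]
ft_force: [-0.8, -0.1, -1.1]
grip_width: 0.0255
grip_force: 40.0
```

```bash
for i in 1 2; do python3 -m handwheel '[[-0.003,0,0,0],[-0.005,0,0,0],[-0.005,0,0,0]]' | egrep 'posi|ft'; done; python3 -m handwheel '[[-0.003,0,0,0],[-0.003,0,0,0],[-0.003,0,0,0]]'| egrep 'posi|ft'
```

```text
position: [0.5322, 0.0713, 0.0449]
ft_force: [-5.0, -2.4, 3.0]
position: [0.5322, 0.0713, 0.0449]
ft_force: [-6.2, -3.3, 5.3]
position: [0.5321, 0.0714, 0.0449]
ft_force: [-8.2, -5.3, 6.5]
```

```bash
python3 -m handwheel '[[0,-0.003,-0.002,0],[0,-0.003,-0.003,0],[0,-0.003,-0.003,0]]' | egrep 'posi|ft'; python3 -m handwheel '[[-0.003,-0.002,0,0],[-0.005,-0.002,0,0],[-0.005,-0.002,0,0]]' | egrep 'posi|ft|rot'
```

```text
position: [0.5321, 0.0713, 0.0451]
ft_force: [-7.4, -1.2, 0.3]
position: [0.5321, 0.0711, 0.045]
tool_rot: [-0.105, 0.994, 0.001, -0.006]
ft_force: [-9.7, -1.2, 3.0]
```

```bash
python3 -m handwheel '[[0.006,0,0,0],[0.008,0,0,0],[0.008,0,0,0]]' | egrep 'posi|ft'; python3 -m handwheel '[[0,0,0,0],[0,0,0,0],[0,0,0,0],[0,0,0,0],[0,0,0,0],[0,0,0,0]]' 68 40; python3 -m handwheel '[[0.02,0,-0.1,0],[0.03,0,-0.2,0],[0.04,0,-0.3,0],[0.05,0,-0.4,0],[0.05,0,-0.55,0],[0.05,0,-0.7,0],[0.05,0,-0.8,0],[0.05,0,-0.8,0]]'
python3 - <<'E'
from h import *
t=.2102;x=np.array([np.cos(t),np.sin(t)])
go([.72,.1,.34],3.351)
E
```

```text
position: [0.5322, 0.0709, 0.0452]
ft_force: [-5.4, 0.5, -0.5]
time: 22.53
position: [0.5361, 0.0703, 0.046]
tool_rot: [-0.105, 0.994, -0.0, 0.001]
ft_force: [-0.3, 0.9, -0.2]
grip_width: 0.0558
grip_force: 0.0
time: 23.2
position: [0.5258, 0.0669, 0.2942]
tool_rot: [-0.105, 0.994, -0.002, 0.009]
ft_force: [1.6, -0.8, 1.2]
grip_width: 0.0592
grip_force: 0.0
GO [-0.6585 -0.0283 -0.1415] 0.00021451882033578267 q [-0.0844  0.2917  1.5654  0.0001  1.2669 -1.866 ] yaw -2.9308374456795394
```

```bash
python3 -m handwheel '[[-0.66,0,-0.14,0],[-0.66,0,-0.14,0],[-0.66,0,-0.14,0],[-0.66,0,-0.14,0],[-0.66,0,-0.14,0],[-0.66,0,-0.14,0],[-0.66,0,-0.14,0],[-0.66,0,-0.14,0]]' 68 40; cat >> h.py <<'E'
t=.2102;CX=np.array([np.cos(t),np.sin(t)]);CY=np.array([-CX[1],CX[0]]);CO=np.array([.6413,.095])
def W(x,y,z): return np.array([*(CO+CX*x+CY*y),z])
def tab():
    c=vision.camera('scene');q=proj(c,[W(-.05,-.047,.024),W(-.05,-.057,.024),W(-.05,-.067,.024)])
    a=q.mean(0).round().astype(int);roi=c['frame'][a[0]-10:a[0]+12,a[1]-16:a[1]+16]
    return c,q,roi
E
python3 - <<'E'
from h import *
import pickle
c,q,roi=tab();print(q);np.save('tab0.npy',roi);print((roi[...,0].astype(int)-roi[...,2]))
for l in('tab','tab_mouth'): print(l,[(r['conf'],r['point'],r['mask'].sum()) for r in vision.outline_of('scene',l)])
o=robot.get_obs();c=vision.camera('wrist');pickle.dump((o,c),open('w5.pkl','wb'));print(o['position'])
print([(r['conf'],r['point']) for r in vision.look_for('wrist','tgrip_bar')])
for r in vision.outline_of('wrist','chew')[:3]:
    p=(onz(c,np.argwhere(r['mask']),.08,o)[:,:2]-CO);p=np.c_[p@CX,p@CY];print(r['conf'],p.min(0),p.max(0))
f=c['frame'];r0,c0=np.round(proj(c,W(-.05,0,.08),o)[0]).astype(int);r0=max(r0-90,0);c0-=120;print(r0,c0)
save('w5c.png',cv2.resize(f[r0:r0+180,c0:c0+240],(800,600),interpolation=cv2.INTER_CUBIC))
# bar
g=f.max(2);q=proj(c,W(0,0,.187),o)[0].round().astype(int);print('axis px',q)
lab=cv2.connectedComponents((g<45).astype(np.uint8))[1];k=lab[q[0],q[1]];m=lab==k;print(k,m.sum())
p=onz(c,np.argwhere(m),.187,o)[:,:2];print(cv2.minAreaRect((p*1000).astype(np.float32)))
E
```

```text
time: 23.87
position: [0.7133, 0.1085, 0.3265]
tool_rot: [-0.105, 0.994, 0.0, -0.002]
ft_force: [0.7, -0.4, -0.6]
grip_width: 0.0592
grip_force: 0.0
[[249.6314 295.5141]
 [250.5688 292.8501]
 [251.5104 290.1732]]
[[-3 -3 -2 -3 -2 -4 -3 -4 -3 -5 -5 -3 -5 -4 -3 -3 -4 -4 -2 -5 -1 -1 -2  0
   0  1 -1 -3  0  4  9 10]
 [-2 -3 -4 -3 -4 -1 -2 -1 -5 -5 -2 -5 -3 -4 -3 -3 -3 -5 -4 -1 -6 -5  0  1
   1 -1 -1 -2  2  0  5 11]
 [-3 -3 -3 -1 -3 -4 -2 -2 -3 -2 -2 -5 -3 -2 -3 -4 -5 -5 -4 -4 -5 -4 -2  1
  -3  0  1 -1 -1  1 -1  4]
 [-4 -3 -4 -3 -2 -2 -5 -1 -6 -2 -3 -3 -2 -2  0  0 -3 -2 -3 -5 -8 -5 -5 -1
   0  0  0  1 -1 -1  0  0]
 [-3 -2 -3 -3 -2 -3 -3 -4 -5 -3 -3 -5 -2 -1 -2 -2  0 -3 -6 -9 -8 -5 -3 -4
   0 -2 -2  1 -1 -1 -1 -1]
 [-2 -3 -3 -2 -2 -3 -3 -4 -3 -2 -4 -2 -1  0 -2  2  7 11 -3 -6 -3 -3 -7 -5
  -1 -3  1  1 -2 -2  1 -1]
 [-3 -3 -2 -1 -3 -3 -4 -4 -5 -3 -4 -5 -3 -6 -6  3 15 30  2 -5 -6 -5 -6 -6
  -3 -4 -1  0 -2  0  0 -2]
 [-4 -3 -3 -3 -3 -3 -3 -3 -2 -4 -3 -4 -5 -3 -7 -2  2 27 29 -3 -5 -3 -3 -4
  -4 -5 -3  1  0 -3  3 -2]
 [-3 -2 -3 -2 -3 -3 -1 -2 -4 -3 -2 -4 -4 -3 -4 -3 -2  3 29 23 -1 -4  0 -2
  -1 
[... 991 characters left out ...]
4 -3 -3 -5 -3
  -5 -6 -2 -2 -3 -6 -3 -1]
 [-4 -3  0 -3 -4 -2 -1 -3 -2 -5 -6 -5 -2 -2 -5 -2 -5 -3  0 -4 -3 -1 -4 -5
  -2 -6 -4 -6 -3 -6 -2 -7]
 [-3 -4 -4 -2 -4 -5 -6 -4 -3 -3 -2 -3 -4 -3 -4 -3 -3 -3 -2 -5 -6 -2 -2 -2
  -7 -4 -5 -3 -4 -5 -5 -3]
 [-3 -3 -4 -2 -5 -4 -5 -3 -3 -4 -3 -5 -3 -4 -2 -4 -3 -1 -5  0 -4 -1  0 -5
  -3 -5 -3 -6 -5 -4 -3 -2]]
tab []
tab_mouth [(0.59, [249.6, 315.2], np.int64(1691))]
[0.7129 0.1083 0.3279]
[(0.62, [129.5, 279.9])]
0.84 [-0.1514 -0.024 ] [0.0177 0.0232]
0.65 [-0.0476 -0.0153] [0.043  0.0146]
0.43 [-0.0814 -0.0461] [0.0795 0.0422]
2 164
axis px [129 284]
0 159512
((768.87548828125, 134.40878295898438), (502.1164855957031, 699.0062866210938), 11.900851249694824)
```

View pics/w5c.png

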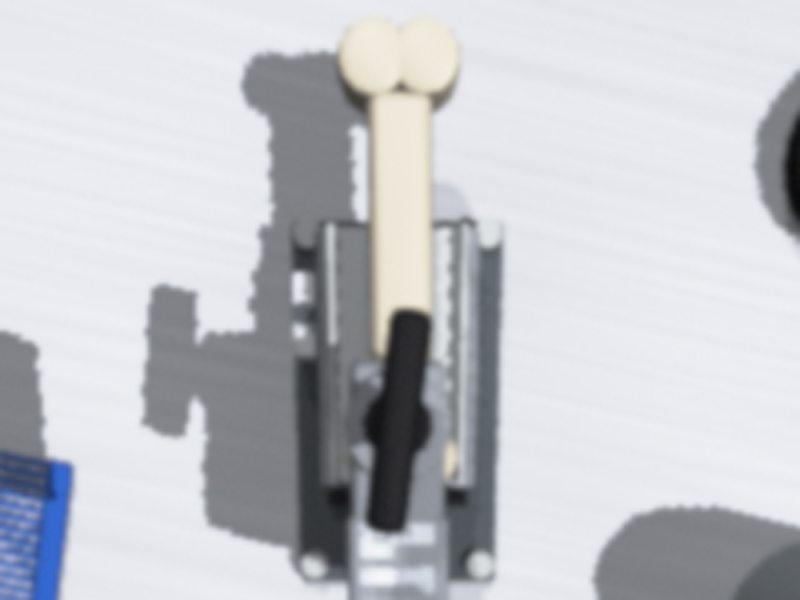

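```bash
python3 - <<'E'
from h import *
import pickle
o,c=pickle.load(open('w5.pkl','rb'))
P=lambda u,v,z:onz(c,[2+v/3.333,164+u/3.333],z,o)[0][:2]
a=P(412,312,.188);b=P(387,528,.188);print(a,b,np.linalg.norm(b-a),(a+b)/2,an:=np.arctan2(*(b-a)[::-1]))
a2=P(437,430,.0);print(a2)
# outer bone axis
e=P(400,25,.08)-CO;s=P(401,300,.08)-CO;print('bone axis y at',e@CX,e@CY,s@CX,s@CY)
go([.6408,.095,.19],an+np.pi)
E
```

```text
[0.6085 0.0918] [0.6742 0.0977] 0.06599423489109778 [0.6414 0.0947] 0.09057050548822546
[0.6377 0.1142]
bone axis y at -0.14863100081158878 0.0005333730035877933 -0.05015211525714609 0.000952020875680731
GO [0.2465 0.0071 0.4616] 0.019045755232657658 q [-0.0037  0.5787  0.994  -0.      1.5688 -1.7847] yaw -2.9313541386595947
```

```bash
python3 -m handwheel '[[0.1,0.003,0.1,0.008],[0.2,0.006,0.2,0.019],[0.246,0.007,0.3,0.019],[0.246,0.007,0.38,0.019],[0.246,0.007,0.45,0.019],[0.246,0.007,0.51,0.019],[0.246,0.007,0.55,0.019],[0.246,0.007,0.566,0.019],[0.246,0.007,0.566,0.019],[0.246,0.007,0.566,0.019]]' 68 50;  python3 -m handwheel '[[0,0,0,0],[0,0,0,0],[0,0,0,0],[0,0,0,0],[0,0,0,0],[0,0,0,0],[0,0,0,0],[0,0,0,0],[0,0,0,0]]' 0 50
```

```text
time: 25.0
position: [0.6424, 0.0952, 0.1589]
tool_rot: [-0.046, 0.999, -0.0, 0.001]
ft_force: [-0.0, 0.2, -0.6]
grip_width: 0.059
grip_force: 0.0
time: 25.75
position: [0.6419, 0.0941, 0.1581]
tool_rot: [-0.045, 0.999, -0.001, 0.0]
ft_force: [0.7, -3.8, 0.8]
grip_width: 0.0134
grip_force: 50.0
```

```bash
cat > tb.py <<'E'
from h import *
c,q,roi=tab();d=roi[...,0].astype(int)-roi[...,2];o=robot.get_obs()
p=np.argwhere(d>10);p=p[(p[:,1]<25)];print('brass n',len(p),'mincol',p[:,1].min() if len(p) else None,'sum',d[:,:25][d[:,:25]>10].sum(),'q6 %.3f z %.4f w %.4f'%(o['q'][5],o['position'][2],o['grip_width']),'F',o['ft_force'],'M',o['moment'])
E
python3 -m handwheel '[[0,0,0.001,0.018],[0,0,0.002,0.036],[0,0,0.003,0.054],[0,0,0.004,0.072],[0,0,0.005,0.09],[0,0,0.006,0.108],[0,0,0.007,0.126],[0,0,0.0077,0.144],[0,0,0.0086,0.162],[0,0,0.0096,0.18],[0,0,0.0096,0.18]]' | egrep 'width|force'; python3 tb.py
```

```text
ft_force: [-0.3, -3.9, 0.5]
grip_width: 0.0133
grip_force: 50.0
brass n 13 mincol 16 sum 299 q6 -0.558 z 0.1553 w 0.0135 F [-0.0435 -3.9727  1.2262] M [-0.7536 -0.1021 -0.1317]
```

```bash
python3 -m handwheel '[[0,0,0.001,0.018],[0,0,0.002,0.036],[0,0,0.003,0.054],[0,0,0.004,0.072],[0,0,0.0043,0.08],[0,0,0.0043,0.08]]' | egrep 'gggg'; python3 tb.py; python3 -m handwheel '[[0,0,0.001,0.018],[0,0,0.002,0.036],[0,0,0.0027,0.05],[0,0,0.0027,0.05]]' | egrep 'gggg'; python3 tb.py
```

```text
brass n 12 mincol 16 sum 289 q6 -0.056 z 0.1540 w 0.0132 F [ 0.3611 -4.3076  0.0366] M [-0.9473 -0.1297 -0.045 ]
brass n 12 mincol 16 sum 277 q6 0.257 z 0.1532 w 0.0134 F [ 0.308  -4.598   1.9726] M [-1.2016 -0.0956 -0.1332]
```

```bash
python3 -m handwheel '[[0,0,0.001,0.018],[0,0,0.002,0.036],[0,0,0.0027,0.05],[0,0,0.0027,0.05]]' | egrep 'gggg'; python3 tb.py
```

```text
brass n 12 mincol 16 sum 283 q6 0.571 z 0.1525 w 0.0136 F [ 1.0455 -5.9048  0.6593] M [-1.2161 -0.0684 -0.0182]
```

```bash
python3 -m handwheel '[[0,0,0.001,0.018],[0,0,0.002,0.036],[0,0,0.0027,0.05],[0,0,0.0027,0.05]]' | egrep 'gggg'; python3 tb.py
```

```text
brass n 12 mincol 16 sum 293 q6 0.886 z 0.1517 w 0.0135 F [-0.036  -4.7439  0.8857] M [-1.2803 -0.0666 -0.0102]
```

```bash
python3 -m handwheel '[[0,0,0.001,0.018],[0,0,0.002,0.036],[0,0,0.0027,0.05],[0,0,0.0027,0.05]]' | egrep 'gggg'; python3 tb.py
```

```text
brass n 32 mincol 14 sum 1270 q6 1.200 z 0.1509 w 0.0133 F [ 1.1486 -6.1067  1.5365] M [-1.2819  0.0399 -0.0008]
```

The brass area jumped (12 to 32 px) and reaches about 2 px further out, which matches the first step (~2.7 px expected, against ~5.3 px for the second). Stop, let go and check.

```bash
python3 -m handwheel '[[0,0,0,0],[0,0,0,0],[0,0,0,0],[0,0,0,0],[0,0,0,0],[0,0,0,0],[0,0,0,0]]' 68 50 | egrep width; python3 -m handwheel '[[0,0,-0.05,0],[0,0,-0.13,0],[0,0,-0.25,0],[0,0,-0.38,0],[0,0,-0.5,0],[0,0,-0.5,0],[0,0,-0.5,0]]'; python3 tb.py; python3 - <<'E'
from h import *
c,q,roi=tab();print((roi[...,0].astype(int)-roi[...,2])[2:16,8:26])
for r in vision.outline_of('top','chew')[:4]: print(r['conf'],r['point'])
E
```

```text
grip_width: 0.0522
time: 29.97
position: [0.6433, 0.0954, 0.304]
tool_rot: [0.985, 0.171, 0.003, 0.001]
ft_force: [-0.3, -0.0, -1.0]
grip_width: 0.0589
grip_force: 0.0
brass n 32 mincol 13 sum 1840 q6 1.204 z 0.3014 w 0.0595 F [-0.1895  0.0819 -0.5354] M [-0.1152  0.1215  0.0182]
[[ -2  -1  -4  -5  -2  -3  -2  -3  -6  -3  -7  -4  -6  -4  -4  -2  -1  -1]
 [ -2  -3  -3  -2  -3   0  -1  -4  -3  -2  -5  -6  -3  -5  -3   0  -1   2]
 [ -5  -3  -3  -4  -3  -1   0  -3  -1  -2  -4  -6  -7  -8  -4  -3  -4   0]
 [ -3  -2  -4  -2  -3  -2   6  26  20  11  -3  -5  -4  -4  -5  -3  -4   0]
 [ -6  -1  -5  -4  -4  17  78 117  61  37  -1  -7  -9  -4  -4  -2  -5   1]
 [ -4  -4  -5  -1  -3   9  70 116  73  64  29  -3  -6  -4  -3  -2  -4  -6]
 [ -3  -3  -4  -3  -1  -3  29  87 126 122  59  26   0  -5  -3  -3  -3  -6]
 [ -4  -5  -3  -2  -3  -4   0  44 109 123  65  48  21   0  -2  -4  -3  -4]
 [ -3  -4  -3  -2  -3  -3  -6   4  42  67  46  31  14  -2  -5  -3  -1  -4]
 [ -3  -2  -3  -6  -5  -5  -6  -4   5  29  20  11   1  -2  -3  -1  -3  -3]
 [ -4  -2  -2  -4  -4  -3  -4  -2  -3   0  -4  -3  -4  -1  -4  -1  -2  -4]
 [ -2  -4  -4  -5  -3  -2  -5  -3  -4  -5  -3   0  -2  -1  -2  -5  -4   0]
 [ -4  -6   0  -3  -5  -3   0  -1  -3  -2  -4  -4  -2  -7  -3  -1  -5  -1]
 [ -4  -4  -4  -2  -2  -2  -3  -2  -2  -3  -2  -5  -5  -3  -3  -3  -3  -6]]
0.68 [308.0, 372.2]
0.6 [313.0, 222.7]
0.55 [197.9, 239.9]
```

The brass is out about 2.5 px, so it is at the first step, and the gripper is clear.

```bash
python3 -c "
from rig import job
print(job.hand_in())"
```

```text
the job is handed in; nothing more can be done
None
```

The chew bone lies in the clamp against its back stop (about 10 N contact), the clamp is tightened until the tab popped to its first step, the T-grip is released, and the job is handed in at about 30 s.

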